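# Seat the jar nest in the cap-tightening stand and load a jar

### The arm

A 6-joint arm with a two-finger parallel gripper is mounted at the origin on the work surface. World frame = base frame: x ahead of the robot, y to its left, z up, the work surface at z = 0. Lengths are in mm, angles in rad, forces in N, time in s.
With the tool pointing down it reaches from about 300 to 775 mm from the base axis. Payload 14.6 kg.
Tool frame: the origin (TCP) lies at the very end of the fingers, on their centre line; the grasp point (between the pads) lies 19 mm behind it; z points along the fingers, y is the line along which they close (so a half turn about z gives the same grasp; the last joint's range is limited). The gripper opens to 94 mm and grips with 3 to 60 N. Pads are 16 mm wide; open, the fingers measure 119 mm over their backs; the gripper's body (75 mm by 177 mm) begins 78 mm behind the grasp point.
Start: joints at [-1.232, 0.3, 1.521, -0, 1.321, -0.067], TCP at [217.107, -505.325, 183.346] pointing down, gripper open.
Joint ranges: [-3.03, 3.03], [-0.79, 2.21], [0.23, 2.52], [-1.04, 4.18], [0, 3.07], [-2.55, 2.55]. Speed limits (rad/s): [2.22, 2.22, 2.57, 3.14, 3.14, 3.14].

### API

Orientations are given as [roll, pitch, yaw] about the fixed x, y, z axes, in that order (R = Rz(yaw) Ry(pitch) Rx(roll)).
In Python, from cell import manip, camera, get_calibration gives the robot as it stands. The module is installed in compiled form; this text tells all that it offers.
- The arm moves only by the tool jog_arm, never from a script. Its argument "plan" is one flat list of numbers, 6 for each row, row after row: the shift along the world's x, y, z in m, then the turn, a rotation vector about the world's x, y, z in degrees. A call has 1 to 20 rows; each row is the pose to reach, as a shift and turn from the pose commanded when the call began; what a row does not reach only later rows make up. A row lasts 1/10 s, in which the tool goes at most 50 mm and 8.59 degrees, less where a joint would pass 70% of its speed; a pose out of reach is approached as far as the arm can. A call with a gripper value outside its range is refused whole. "claw" is the finger opening in m, from 0 to 0.094, set as the call begins (left out, the last holds). The fingers move at their own pace and stop on an object; "force" is the grip in N (left out, the last holds). Time passes only in rows, so rows that repeat a pose let the fingers close. It gives the time, the measured TCP pose, the force, the opening and the grip force at its end, in the units of the state.
- manip.read_state(): the state, without advancing time (a new reading comes with each control period).
- camera(name): name is "scene" or "top" or "wrist"; returns (picture, depth): 420x560x3 uint8, red, green, blue; 420x560 float32, mm along the optical axis (not along the pixel's ray), 0 where there is no reading.
- get_calibration(name): a dict with "fx", "fy", "cx", "cy" (pixels), "origin" and "attitude" of the camera in the world. Camera axes: x right, y down, z forward; pixel columns grow to the right and rows downward; lengths in mm; the calibration is good to about 2 mm. A picture is of the moment at which its call begins: read the wrist's pose just before it. get_calibration takes no time and is no camera call; for the wrist camera it gives the pose at the moment of the call.
- manip.sign_off(): hands the job in; it is judged then, once.
The state is a dict: "clock": time; "joints": joint angles; "qd": joint speeds; "effort": joint torques, N m; "eef_pos": TCP position; "eef_rot": TCP orientation; "wrist_force": force on the tool from outside, world axes, zero at the start; "moment": the same for the moment, N m; "finger_gap": finger opening in mm; "finger_force": force on a finger pad.
Only numpy, scipy, OpenCV 4.12 (cv2) and the standard library are available. Lean on these libraries where they do the work, as an engineer would, in place of code of your own. Each camera call takes 0.05 s, during which the arm holds its last target. There are 200 camera calls.

### The job

Set up the cap-tightening stand for a jar: put the six-sided black jar nest, foot down, in the six-sided pocket of the stand and shuffle it about gently until it drops fully home, with its shoulder down flat on the pocket block. Then stand the small closed amber jar upright in the nest's cup and let go. Do not press on the stand, or the jar on the nest, with more than about 25 N, and leave the open jar, the tall jar and the spare cap where they are.

Things in the scene. Friction and masses are not known exactly. Their poses are not given: they have to be found in the camera images.
- bed: Cap-tightening stand, fixed: aluminium plate 220 (x) x 160 (y) x 12 mm; a low grey box (20 x 100 mm, top 42 mm up) on its +x end, bolt heads 5 mm high at its corners. On its middle a steel pocket block: six-sided ring, 18 mm high, 88 mm across flats, top 30 mm above the counter; two bolted ears reach 63 mm out along y. Origin: centre of the plate's underside, on the counter; z up.
- bed_pocket (a point): NOMINAL centre of the pocket's mouth, level with the block's top; axes as the bed. Pocket: six-sided, 46.5 mm across flats, 18 mm deep, two flats facing y and -y. The block was clamped by hand through slots: its true centre lies up to 6 mm off this point along x and along y, and it is turned up to 0.1 rad. This is not measured and must be felt for (or seen). The block does not give.
- nest_center (a point): Jar nest, loose, black plastic, 0.13 to 0.22 kg, foot down on the counter; point on its axis, half-way up (54 mm high). Foot: six-sided, 44 mm across flats, 14 mm high. Body above it: six-sided, 58 mm across flats, 40 mm high. Flats in line; two face this frame's y and -y. Any of six ways round fits. Grip opposite flats 10 mm below the rim to keep fingertips off the block.
- nest_shoulder (a point): Centre of the nest's shoulder, where the foot widens to the body, 14 mm above the underside. Home: shoulder on the block's top, 30 mm above the counter (nest centre 43 mm). With the foot still standing on the block, the nest is 14 mm higher. The foot's lower edge is bevelled 0.75 mm.
- nest_cup (a point): Centre of the floor of the cup in the nest's top, 36 mm above the nest's underside. Cup: six-sided, 48 mm across flats, 18 mm deep, open upward, walls 5 mm thick.
- jar_center (a point): Small closed jar, loose: amber glass, black cap, round, 42 mm diameter, 54 mm high, 0.06 to 0.12 kg, upright on the counter; point on its axis, half-way up (27 mm above its underside). Grip it by the cap (top 19 mm) so that the fingertips stay above the nest's rim when it stands on the cup's floor.
- open_jar: Bystander, loose: a small open jar of balm, black with amber neck, 46 mm in diameter, 38 mm high. Origin: centre of its underside.
- tall_jar: Bystander, loose: a larger closed amber jar with a white cap, 64 mm in diameter, 85 mm high. Origin: centre of its underside.
- spare_cap: Bystander, loose: an empty black jar cap, 46 mm in diameter, 18 mm high, lying open side up. Origin: centre of its underside.
Things that resemble listed ones, but are neither listed nor needed, are in the scene too. What is shaped like the part that bears nest_center but blue or pink is not meant.

How it is judged (in metres and radians):
On the way:
1. the nest is fully home in the pocket, shoulder flat on the block, with the jar not yet in it (z of nest_center in the frame of bed between 0.04 and 0.045 m and horizontal distance between nest_center and bed_pocket below 0.013 m and angle between nest_center's own z axis and vertical below 0.05 rad and distance between jar_center and nest_center above 0.06 m), for 0.3 s.
At the end, for the whole second after the job is handed in: Nest home in the pocket (centre 40 to 45 mm above the counter, within 13 mm sideways of the nominal pocket centre, tilt under 0.05 rad); jar standing in its cup (centre 33 to 39 mm above the nest's, within 7 mm sideways, tilt under 0.06 rad); both released and at rest (z of nest_center in the frame of bed between 0.04 and 0.045 m and horizontal distance between nest_center and bed_pocket below 0.013 m and angle between nest_center's own z axis and vertical below 0.05 rad and z of jar_center in the frame of nest_center between 0.033 and 0.039 m and horizontal distance between jar_center and nest_center below 0.007 m and angle between jar_center's own z axis and vertical below 0.06 rad and linear speed of each of nest, jar below 0.02 m/s); the robot touches nothing.
It fails at once if the nest is pressed on the stand with more than 50 N (contact force between nest and bed above 50 N).
It fails at once if the robot pushes on the stand with more than 50 N (contact force between any of the fingers, the arm and bed above 50 N).
It fails at once if the jar is pressed on the nest with more than 50 N (contact force between jar and nest above 50 N).
It fails at once if the open jar, the tall jar or the spare cap is moved by more than 20 mm (distance of any of open_jar, tall_jar, spare_cap from where it was at the start of the episode above 0.02 m).
It also fails if it takes over 72 s, if anything falls off the work surface, if the arm or the gripper's body presses on something with over 40 N, if the wrist force passes 120 N, or if a joint passes its speed limit or range.

## Working session

There is one attempt and no reset: what is moved stays moved. The work goes in short steps, Python scripts to look and compute and a tool call to move; the robot and the scene stay as the last step left them, time stands still between calls to the robot, and variables do not carry over. Pictures are saved under pics/ and viewed, at most 10 in all, crops included, and the job is handed in when it is done.

Besides the shell and the picture viewer there is one more tool, called after "Emit:" as a command line: name --argument value ..., lists and objects as JSON in quotes. jog_arm: Moves the arm, as the interface text tells. Its arguments: {"type":"object","properties":{"plan":{"type":"array"},"claw":{"type":"number"},"force":{"type":"number"}},"required":["plan"]}

```bash
mkdir -p pics; cat > h.py <<'E'
import numpy as np,cv2
from cell import manip,camera,get_calibration
from scipy.spatial.transform import Rotation as R
def grab(n,f=None):
    c=get_calibration(n); p,d=camera(n)
    if f: cv2.imwrite(f,cv2.cvtColor(p,cv2.COLOR_RGB2BGR))
    np.savez(n+'.npz',p=p,d=d,**{k:np.array(v) for k,v in c.items()})
    return p,d,c
def rot(c):
    a=np.array(c['attitude'],float)
    return a if a.shape==(3,3) else R.from_euler('xyz',a).as_matrix()
def ray(c,u,v,z):
    M=rot(c);o=np.array(c['origin'],float)
    r=M@np.array([(u-c['cx'])/c['fx'],(v-c['cy'])/c['fy'],1.])
    return o+r*(z-o[2])/r[2]
def cloud(c,d):
    v,u=np.mgrid[:d.shape[0],:d.shape[1]]
    P=np.stack([(u-c['cx'])/c['fx']*d,(v-c['cy'])/c['fy']*d,d],-1)
    return P@rot(c).T+np.array(c['origin'],float)
E
python3 - <<'E'
from h import *
for n in('scene','top'):
    p,d,c=grab(n,f'pics/{n}0.png');print(n,c)
s=manip.read_state();print(s)
E
```

```text
scene {'fx': 386.262784985074, 'fy': 386.262784985074, 'cx': 283.6225641980454, 'cy': 206.75849906013147, 'origin': array([ 978.47333935, -549.10473472,  792.96847196]), 'attitude': array([-2.42350797,  0.00268729,  0.62854566])}
top {'fx': 464.6967590906251, 'fy': 464.6967590906251, 'cx': 280.31861547298706, 'cy': 213.9366284124211, 'origin': array([401.65558084, -22.33714324, 987.97876085]), 'attitude': array([-2.93894438,  0.00594452, -1.54902543])}
{'clock': 0.1, 'joints': array([-1.23161946e+00,  3.00392884e-01,  1.52152571e+00, -2.69346843e-06,
        1.32069852e+00, -6.66189964e-02]), 'qd': array([ 2.92819706e-04, -1.33428756e-03, -1.26028420e-03,  1.07263926e-03,
       -8.08564020e-05,  1.42670291e-03]), 'effort': array([ 2.26321165e-03, -5.32634282e+01, -3.53280008e+01,  7.09765172e-02,
        2.35175702e-02, -8.00884709e-05]), 'eef_pos': array([ 217.01258224, -505.09272938,  182.85266851]), 'eef_rot': array([-3.14057030e+00, -6.55945945e-05,  4.05796497e-01]), 'wrist_force': array([ 0.10511279,  1.0705583 , -0.81516938]), 'moment': array([ 0.01434268,  0.02028802, -0.03935831]), 'finger_force': 0.0, 'finger_gap': 94.06772903299414}
```

View pics/scene0.png

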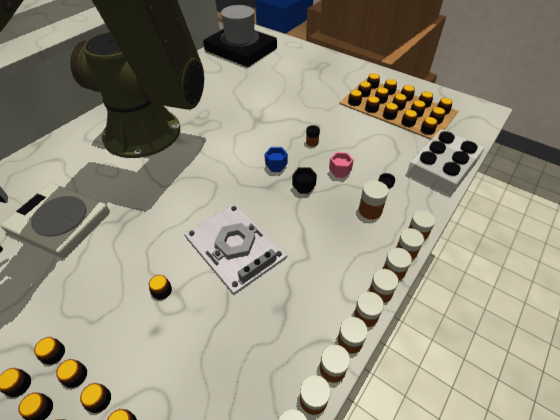

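View pics/top0.png

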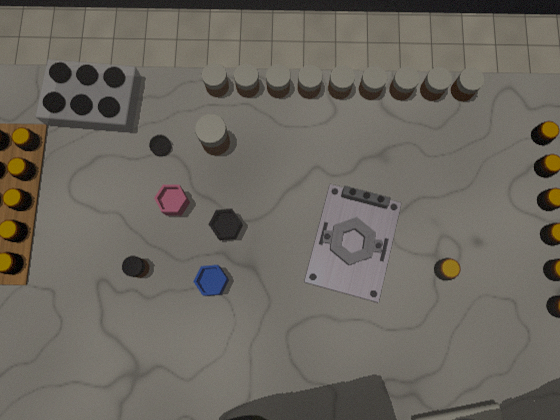

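The top view shows the stand with its pocket at (354,241). Candidates:
- **Nest:** black hexagon (226,224), blue (211,281) or pink (172,200). I choose black.
- **Jar:** closed black-cap jar (135,267), open jar (450,268), spare cap (160,145) or tall jar (212,132). I choose (135,267), which in the scene view is (313,135), with amber glass under a black cap.

Next I measure these and take a close crop.

```bash
python3 - <<'E'
from h import *
z=np.load('top.npz');c={k:z[k] for k in('fx','fy','cx','cy','origin','attitude')};d=z['d'];p=z['p']
P=cloud(c,d)
for n,(u,v),w in(('nest',(226,224),22),('jar',(135,267),18),('bed',(354,241),70),('blue',(211,281),22),('tall',(212,132),25)):
    q=P[v-w:v+w,u-w:u+w].reshape(-1,3);q=q[np.isfinite(q).all(1)]
    zz=q[:,2];print(n,'ray0',ray(c,u,v,0).round(),'z pct',np.percentile(zz,[1,10,50,90,99]).round(1))
    t=np.percentile(zz,99);m=zz>t-(6 if n!='bed' else 20)
    a=q[m];(r)=cv2.minAreaRect(a[:,:2].astype(np.float32));print('  top mean',a.mean(0).round(1),'mid',((a.max(0)+a.min(0))/2).round(1),r)
# nest hexagon outline: pixels with z in 40..60
for n,(u,v),w,lo,hi in(('nest',(226,224),24,47,62),('block',(354,241),45,24,36)):
    q=P[v-w:v+w,u-w:u+w].reshape(-1,3);a=q[(q[:,2]>lo)&(q[:,2]<hi)][:,:2].astype(np.float32)
    h=cv2.convexHull(a);h6=cv2.approxPolyDP(h,4,True)[:,0];
    e=np.roll(h6,-1,0)-h6;print(n,len(a),h6.round(1).tolist(),'edges',np.hypot(*e.T).round(),np.degrees(np.arctan2(e[:,1],e[:,0])).round(1))
    print(cv2.minEnclosingCircle(a))
s=np.load('scene.npz')['p'];t=p
cr=[cv2.resize(x,(400,400),interpolation=cv2.INTER_CUBIC) for x in(t[190:310,110:250][:120,:120+20],s[110:210,250:350])]
cv2.imwrite('pics/crop.png',cv2.cvtColor(np.hstack(cr),cv2.COLOR_RGB2BGR))
E
```

```text
nest ray0 [580. 105.   0.] z pct [-3.2 -1.3  2.4 53.1 57.5]
  top mean [567.2  96.5  94.2] mid [502.8  55.3 519.8] ((501.02117919921875, 48.68077087402344), (244.26942443847656, 57.695091247558594), 35.75511932373047)
jar ray0 [483. 294.   0.] z pct [-3.6 -1.5  1.7 54.7 57.2]
  top mean [481.1 280.3  62.6] mid [452.3 140.6 519.6] ((435.5638427734375, 143.22593688964844), (335.5612487792969, 40.524635314941406), 71.53948211669922)
bed ray0 [ 549. -171.    0.] z pct [-3.5 -1.4  2.1 19.9 44.7]
  top mean [ 565.9 -164.6   81.5] mid [ 531.4 -131.8  506.3] ((513.1143798828125, -143.5378875732422), (122.68580627441406, 305.6124267578125), 64.47492980957031)
blue ray0 [457. 131.   0.] z pct [-3.3 -1.3  2.3 52.9 56.8]
  top mean [456.3 122.4  73.3] mid [444.9  67.5 519.4] ((448.0328063964844, 64.37774658203125), (186.1380157470703, 63.513118743896484), 80.70146179199219)
tall ray0 [790. 146.   0.] z pct [-3.6 -1.2  2.6 86.1 88.8]
  top mean [759.1 133.  101.7] mid [600.1  72.4 535.4] ((605.0640869140625, 50.55059051513672), (427.688720703125, 61.910118103027344), 27.950864791870117)
nest 257 [[603.7000122070312, 89.0999984741211], [598.7999877929688, 121.9000015258789], [578.0999755859375, 131.39999389648438], [565.5, 130.60000610351562], [543.7999877929688, 113.80000305175781], [546.5, 83.19999694824219], [571.7000122070312, 69.9000015258789]] edges [33. 23. 13. 27. 31. 29. 37.] [  98.5  155.4 -176.6 -142.2  -84.8  -27.9   31.1]
((573.557861328125, 101.36991882324219), 32.53595733642578)
block 1268 [[619.9000244140625, -236.8000030517578], [641.0999755859375, -147.10000610351562], [558.2000122070312, -106.80000305175781], [528.5, -116.9000015258789], [498.3999938964844, -154.1999969482422], [515.5999755859375, -203.39999389648438], [537.2000122070312, -223.0]] edges [92. 92. 31. 48. 52. 29. 84.] [  76.6  154.1 -161.2 -128.9  -70.7  -42.3   -9.4]
((571.101318359375, -177.846923828125), 76.48494720458984)
```

View pics/crop.png

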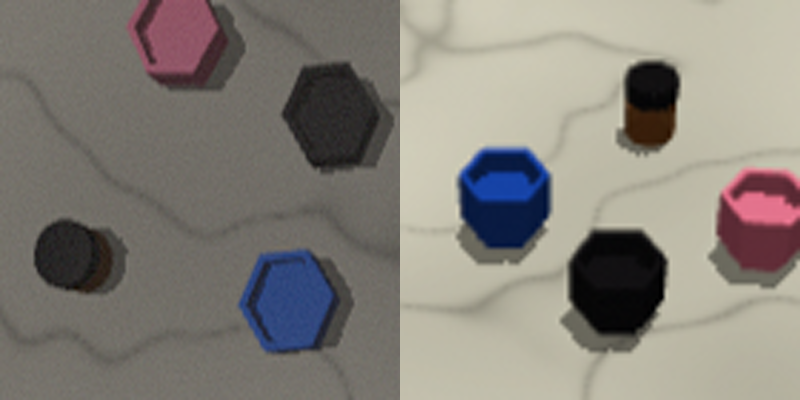

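The crop confirms both choices: the black hex nest and the amber jar with the black cap. I'll go over the stand for a close look.

Emit:
jog_arm --plan '[0.035,0.04,0.03,0,0,0,0.07,0.08,0.06,0,0,0,0.105,0.12,0.09,0,0,0,0.14,0.16,0.12,0,0,0,0.175,0.2,0.13,0,0,0,0.21,0.24,0.13,0,0,0,0.245,0.28,0.13,0,0,0,0.28,0.32,0.13,0,0,0,0.3,0.34,0.13,0,0,0,0.3,0.34,0.13,0,0,0,0.3,0.34,0.13,0,0,0,0.3,0.34,0.13,0,0,0,0.3,0.34,0.13,0,0,0]'

```text
clock: 1.4
eef_pos: [516.5, -166.1, 313.2]
eef_rot: [-3.141, 0.0, 0.405]
wrist_force: [0.2, -0.7, -0.5]
finger_gap: 94.1
finger_force: 0.0
```

```bash
python3 - <<'E'
from h import *
p,d,c=grab('wrist','pics/w1.png');print(c)
s=manip.read_state();print(s['clock'],s['eef_pos'],s['eef_rot'],s['qd'].round(2))
E
```

```text
{'fx': 297.31605574011786, 'fy': 297.31605574011786, 'cx': 278.4257535988731, 'cy': 207.9659055803129, 'origin': array([ 580.69208211, -138.6121246 ,  514.00436753]), 'attitude': array([ 2.89649381e+00,  5.63252256e-04, -1.16616503e+00])}
1.45 [ 516.492054   -166.24616196  313.38988566] [3.14155227e+00 1.18350143e-04 4.04413518e-01] [-0.01 -0.   -0.    0.   -0.    0.  ]
```

View pics/w1.png

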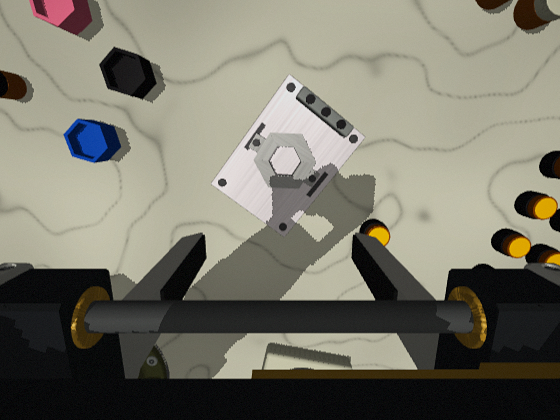

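The wrist view shows the stand's pocket at (285,161), with a shadow touching the block's lower-left edge, and the nest at (128,72). Next I'll fit their outlines.

```bash
python3 - <<'E'
from h import *
z=np.load('wrist.npz');c={k:z[k] for k in('fx','fy','cx','cy','origin','attitude')};p=z['p']
cr=[cv2.resize(x,(400,400),interpolation=cv2.INTER_NEAREST) for x in(p[121:201,245:325],p[32:112,88:168])]
cv2.imwrite('pics/crop2.png',cv2.cvtColor(np.hstack(cr),cv2.COLOR_RGB2BGR))
g=p.astype(int).sum(2)//3
print(g[161,245:325].tolist());print(g[121:201,285].tolist());print(g[72,88:168].tolist())
# bed plate corners by bolt pixels
for b in((291,87),(353,139),(222,183),(283,227)):print(ray(c,*b,17).round(1))
print(ray(c,285,161,30),ray(c,128,72,54))
E
```

```text
[219, 219, 218, 220, 219, 216, 218, 219, 215, 176, 163, 168, 169, 167, 167, 166, 164, 159, 159, 158, 161, 163, 167, 139, 60, 184, 178, 220, 211, 209, 207, 208, 210, 211, 212, 212, 214, 215, 210, 212, 212, 213, 212, 209, 212, 211, 213, 210, 212, 215, 214, 208, 208, 215, 218, 88, 153, 163, 147, 165, 162, 161, 163, 164, 162, 159, 157, 158, 157, 158, 150, 214, 214, 215, 211, 209, 207, 210, 216, 212]
[214, 216, 218, 223, 223, 223, 218, 215, 213, 214, 218, 213, 188, 169, 173, 178, 174, 172, 172, 173, 166, 169, 174, 172, 173, 144, 177, 212, 210, 210, 211, 212, 211, 214, 213, 213, 213, 213, 211, 212, 212, 214, 211, 209, 208, 212, 213, 212, 210, 210, 209, 216, 198, 119, 55, 79, 83, 82, 82, 85, 80, 84, 85, 83, 81, 81, 88, 102, 112, 115, 113, 115, 113, 112, 118, 115, 117, 114, 114, 114]
[164, 163, 161, 164, 164, 163, 163, 162, 162, 164, 165, 166, 166, 168, 29, 20, 24, 19, 0, 6, 3, 6, 5, 2, 13, 16, 25, 24, 26, 28, 24, 27, 26, 28, 26, 26, 23, 25, 26, 26, 26, 30, 27, 27, 28, 29, 27, 25, 29, 26, 28, 30, 29, 31, 30, 15, 2, 6, 6, 0, 5, 5, 9, 2, 7, 66, 79, 70, 70, 76, 79, 85, 88, 134, 169, 165, 163, 167, 167, 166]
[ 653.3 -128.6   17. ]
[ 620.5 -253.3   17. ]
[468.7 -82.7  17. ]
[ 437.9 -208.2   17. ]
[ 545.31731017 -165.01009316   30.        ] [574.45275405  93.25312347  54.        ]
```

View pics/crop2.png

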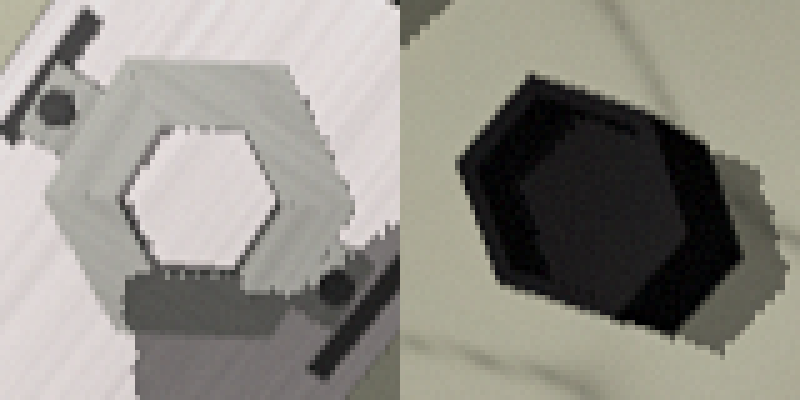

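```bash
python3 - <<'E'
from h import *
z=np.load('wrist.npz');c={k:z[k] for k in('fx','fy','cx','cy','origin','attitude')}
def hexa(n,V,o,Z):
    Q=np.array([ray(c,v[0]/5+o[0]-.4,v[1]/5+o[1]-.4,Z)[:2] for v in V])
    m=Q.mean(0);w=(Q-m)@[1,1j]
    print(n,m.round(1),'R',abs(w).round(1),'vertex ang deg mod60',np.degrees(np.angle((w**6).sum())/6).round(1),(np.degrees(np.angle(w))%60).round(1))
hexa('block',[(125,60),(290,65),(352,205),(280,335),(115,330),(48,195)],(245,121),30)
hexa('pocket',[(162,126),(245,126),(280,204),(242,274),(155,270),(120,200)],(245,121),30)
hexa('nest',[(532-400,75),(650-400,112),(687-400,240),(622-400,318),(100,283),(60,165)],(88,32),54)
b=[np.array(x) for x in((653.3,-128.6),(620.5,-253.3),(468.7,-82.7),(437.9,-208.2))]
print('bed c',sum(b)/4,'x dir deg',np.degrees(np.arctan2(*((b[0]+b[1]-b[2]-b[3])[::-1]))))
print('jar',ray(c,5,80,54))
E
```

```text
block [ 545.8 -164.7] R [50.2 50.6 48.6 51.2 51.  49.6] vertex ang deg mod60 -8.6 [52.3 50.  51.4 53.8 49.4 51.2]
pocket [ 545.6 -164.4] R [26.7 27.4 25.7 27.4 26.9 26. ] vertex ang deg mod60 -8.3 [51.  52.4 50.7 53.  49.8 52.8]
nest [572.  100.4] R [33.5 33.2 32.6 33.2 33.2 33. ] vertex ang deg mod60 -23.3 [37.1 36.9 34.1 39.9 35.2 37. ]
bed c [ 545.1 -168.2] x dir deg -13.918698758850105
jar [494.38220862 253.18852634  54.        ]
```

The pocket is at about (545.7, -164.5), with a vertex at -8.4°. The nest is at about (572, 100.4), with a flat normal at 126.7°, so I turn the tool +13.5°.

Emit:
jog_arm --plan '[0.01,0.04,0,0,0,3,0.02,0.08,-0.02,0,0,6,0.03,0.12,-0.05,0,0,9,0.035,0.16,-0.08,0,0,11,0.045,0.2,-0.11,0,0,13.5,0.05,0.24,-0.13,0,0,13.5,0.055,0.2655,-0.15,0,0,13.5,0.055,0.2655,-0.17,0,0,13.5,0.055,0.2655,-0.19,0,0,13.5,0.055,0.2655,-0.205,0,0,13.5,0.055,0.2655,-0.22,0,0,13.5,0.055,0.2655,-0.22,0,0,13.5,0.055,0.2655,-0.235,0,0,13.5,0.055,0.2655,-0.25,0,0,13.5,0.055,0.2655,-0.265,0,0,13.5,0.055,0.2655,-0.28,0,0,13.5,0.055,0.2655,-0.287,0,0,13.5,0.055,0.2655,-0.287,0,0,13.5,0.055,0.2655,-0.287,0,0,13.5]' --claw 0.094

```text
clock: 3.35
eef_pos: [572.4, 100.2, 26.6]
eef_rot: [3.141, -0.0, 0.641]
wrist_force: [1.0, 0.3, 0.3]
finger_gap: 94.2
finger_force: 0.0
```

Emit:
jog_arm --plan '[0,0,0,0,0,0,0,0,0,0,0,0,0,0,0,0,0,0,0,0,0,0,0,0,0,0,0,0,0,0,0,0,0,0,0,0,0,0,0,0,0,0,0,0,0,0,0,0]' --claw 0.04 --force 15

```text
clock: 4.15
eef_pos: [572.2, 100.2, 26.5]
eef_rot: [3.142, -0.0, 0.641]
wrist_force: [-1.5, 1.2, 2.2]
finger_gap: 57.8
finger_force: 15.0
```

Emit:
jog_arm --plan '[0,0,0.02,0,0,0,0,0,0.045,0,0,0,0,-0.015,0.07,0,0,0,-0.003,-0.045,0.08,0,0,2,-0.007,-0.08,0.08,0,0,4,-0.01,-0.115,0.08,0,0,6,-0.014,-0.15,0.08,0,0,8,-0.018,-0.185,0.08,0,0,11,-0.022,-0.22,0.08,0,0,13,-0.025,-0.25,0.08,0,0,15,-0.0265,-0.2645,0.08,0,0,15,-0.0265,-0.2645,0.08,0,0,15,-0.0265,-0.2645,0.07,0,0,15,-0.0265,-0.2645,0.06,0,0,15,-0.0265,-0.2645,0.05,0,0,15,-0.0265,-0.2645,0.04,0,0,15,-0.0265,-0.2645,0.04,0,0,15,-0.0265,-0.2645,0.04,0,0,15]'

```text
clock: 5.95
eef_pos: [545.6, -164.1, 66.2]
eef_rot: [-3.141, 0.0, 0.903]
wrist_force: [1.0, 0.7, -0.8]
finger_gap: 57.8
finger_force: 15.0
```

```bash
python3 - <<'E'
from h import *
p,d,c=grab('wrist');s,_,_=grab('scene')
s=cv2.resize(s[180:300,160:320],(640,480),interpolation=cv2.INTER_CUBIC)[:,:400]
cv2.imwrite('pics/w2.png',cv2.cvtColor(np.hstack([cv2.resize(p,(400,480)),s]),cv2.COLOR_RGB2BGR))
st=manip.read_state();print(st['wrist_force'],st['eef_pos'],st['finger_gap'])
E
```

```text
[ 0.22220697 -0.06361125 -2.0257911 ] [ 545.90278895 -164.33378082   66.77779853] 57.737685638251214
```

View pics/w2.png

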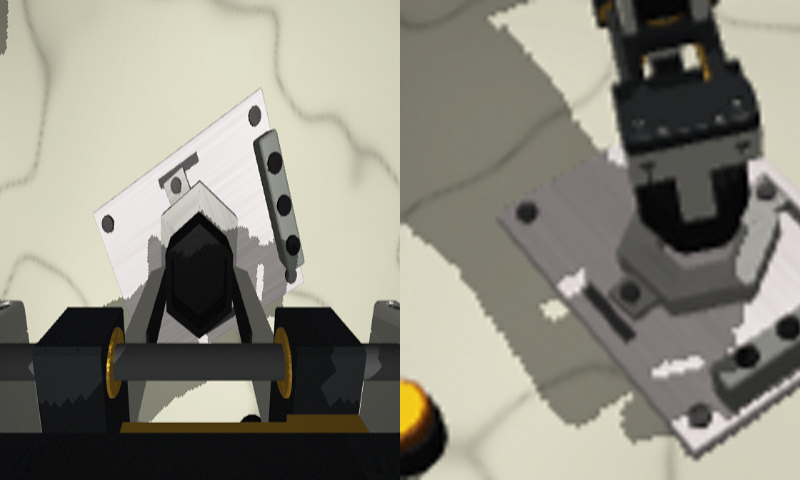

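The nest hangs level over the block (wrist pane about (200,275)), with its edges parallel to the block's. I'll lower it gently.

Emit:
jog_arm --plan '[0,0,-0.003,0,0,0,0,0,-0.006,0,0,0,0,0,-0.008,0,0,0,0,0,-0.009,0,0,0,0,0,-0.01,0,0,0,0,0,-0.011,0,0,0,0,0,-0.012,0,0,0,0,0,-0.012,0,0,0]'

```text
clock: 6.85
eef_pos: [545.5, -164.3, 54.2]
eef_rot: [-3.141, 0.0, 0.903]
wrist_force: [-1.2, -0.1, -1.4]
finger_gap: 57.5
finger_force: 15.0
```

Emit:
jog_arm --plan '[0,0,-0.0015,0,0,0,0,0,-0.003,0,0,0,0,0,-0.0045,0,0,0,0,0,-0.006,0,0,0,0,0,-0.0075,0,0,0,0,0,-0.009,0,0,0,0,0,-0.0095,0,0,0,0,0,-0.0095,0,0,0]'

```text
clock: 7.65
eef_pos: [545.6, -164.3, 44.7]
eef_rot: [-3.141, 0.0, 0.903]
wrist_force: [0.1, -0.1, -2.1]
finger_gap: 57.9
finger_force: 15.0
```

Emit:
jog_arm --plan '[0,0,-0.0007,0,0,0,0,0,-0.0014,0,0,0,0,0,-0.002,0,0,0,0,0,-0.0025,0,0,0,0,0,-0.0025,0,0,0]'

```text
clock: 8.15
eef_pos: [545.6, -164.3, 42.4]
eef_rot: [3.141, 0.0, 0.903]
wrist_force: [-0.5, -0.3, -0.6]
finger_gap: 57.4
finger_force: 15.0
```

Emit:
jog_arm --plan '[0,0,-0.0004,0,0,0,0,0,-0.0008,0,0,0,0,0,-0.0008,0,0,0]'

```text
clock: 8.45
eef_pos: [545.9, -164.4, 42.1]
eef_rot: [3.141, -0.0, 0.903]
wrist_force: [-1.4, 0.6, 5.3]
finger_gap: 57.5
finger_force: 15.0
```

Contact is 5 N upward at the home height, so the nest is home. I'll release it, lift, and hover over the jar.

Emit:
jog_arm --plan '[0,0,0.0005,0,0,0,0,0,0.0005,0,0,0,0,0,0.0005,0,0,0,0,0,0.0005,0,0,0,0,0,0.0005,0,0,0,0,0,0.0005,0,0,0,0,0,0.0005,0,0,0,0,0,0.01,0,0,0,0,0,0.03,0,0,0,0,0,0.06,0,0,0,0,0,0.09,0,0,0,0,0,0.12,0,0,0]' --claw 0.09

```text
clock: 9.65
eef_pos: [545.5, -164.3, 163.6]
eef_rot: [3.141, -0.0, 0.903]
wrist_force: [-0.9, -0.3, 1.0]
finger_gap: 90.1
finger_force: 0.0
```

Emit:
jog_arm --plan '[-0.005,0.035,0.02,0,0,0,-0.01,0.07,0.035,0,0,0,-0.016,0.11,0.035,0,0,0,-0.022,0.15,0.035,0,0,0,-0.028,0.19,0.035,0,0,0,-0.034,0.23,0.035,0,0,0,-0.04,0.27,0.035,0,0,0,-0.046,0.31,0.035,0,0,0,-0.052,0.35,0.035,0,0,0,-0.058,0.39,0.035,0,0,0,-0.064,0.42,0.035,0,0,0,-0.068,0.442,0.035,0,0,0,-0.068,0.442,0.035,0,0,0,-0.068,0.442,0.035,0,0,0,-0.068,0.442,0.035,0,0,0,-0.068,0.442,0.035,0,0,0]'

```text
clock: 11.25
eef_pos: [477.9, 276.8, 196.8]
eef_rot: [3.141, -0.0, 0.902]
wrist_force: [-0.5, 0.8, -0.1]
finger_gap: 90.4
finger_force: 0.0
```

```bash
python3 - <<'E'
from h import *
p,d,c=grab('wrist');t,dt,ct=grab('top');s,ds,cs=grab('scene')
st=manip.read_state();print(st['clock'],st['eef_pos'],st['eef_rot'])
b=cv2.resize(s[190:290,180:290],(400,364),interpolation=cv2.INTER_CUBIC)
a=cv2.resize(p,(400,364))
cv2.imwrite('pics/w3.png',cv2.cvtColor(np.hstack([a,b]),cv2.COLOR_RGB2BGR))
# dark blobs in wrist view
g=p.max(2);m=((g<60)).astype(np.uint8)
n,l,S,C=cv2.connectedComponentsWithStats(m)
for i in range(1,n):
    if S[i,4]>150:print(S[i],C[i].round(1),ray(c,*C[i],54).round(1))
# nest rim depth in top view
P=cloud(ct,dt);q=P[200:290,300:410].reshape(-1,3)
k=np.hypot(q[:,0]-545,q[:,1]+164.5);col=t[200:290,300:410].reshape(-1,3).max(1)<70
q2=q[col&(k<40)];print('nest dark',len(q2),np.percentile(q2[:,2],[50,90,97]),q2[:,:2].mean(0))
E
```

```text
11.4 [477.81907045 277.12447182 196.66804538] [ 3.14151278e+00 -6.99575107e-05  9.02388717e-01]
[108   0  47  23 620] [136.4  10. ] [483.2 517.9  54. ]
[ 445   38   47   44 1561] [467.8  59.7] [725.5 267.   54. ]
[ 496  108   57   54 1593] [517.2 135.2] [730.2 164.3  54. ]
[ 260  168   35   38 1037] [276.8 186.8] [482.1 285.6  54. ]
[    0   233   560   187 60965] [277.4 351.4] [342.6 108.3  54. ]
[317 261  44  24 354] [335.1 269.4] [474.3 157.9  54. ]
nest dark 834 [53.39951206 70.61472717 72.14482072] [ 545.46826481 -163.39938477]
```

View pics/w3.png

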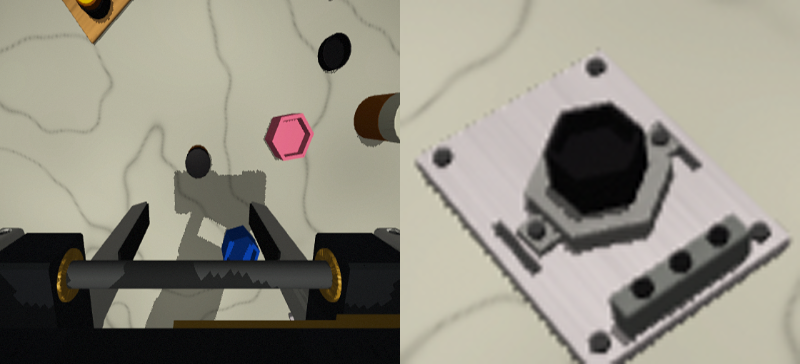

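The nest sits flat on the block (right pane, rim at about 70 mm in depth). The jar's cap is at wrist pixel (277,188), which gives (481.3, 284.6). Now I grip the jar.

Emit:
jog_arm --plan '[0.0015,0.004,-0.02,0,0,0,0.0035,0.0077,-0.045,0,0,0,0.0035,0.0077,-0.07,0,0,0,0.0035,0.0077,-0.095,0,0,0,0.0035,0.0077,-0.115,0,0,0,0.0035,0.0077,-0.13,0,0,0,0.0035,0.0077,-0.145,0,0,0,0.0035,0.0077,-0.16,0,0,0,0.0035,0.0077,-0.1685,0,0,0,0.0035,0.0077,-0.1685,0,0,0,0.0035,0.0077,-0.1685,0,0,0]'

```text
clock: 12.5
eef_pos: [481.4, 285.4, 28.6]
eef_rot: [3.141, -0.0, 0.903]
wrist_force: [-0.3, 0.4, 0.1]
finger_gap: 89.9
finger_force: 0.0
```

Emit:
jog_arm --plan '[0,0,0,0,0,0,0,0,0,0,0,0,0,0,0,0,0,0,0,0,0,0,0,0,0,0,0,0,0,0,0,0,0,0,0,0,0,0,0,0,0,0,0,0,0,0,0,0,0,0,0,0,0,0]' --claw 0.03 --force 12

```text
clock: 13.4
eef_pos: [481.1, 285.4, 28.1]
eef_rot: [3.142, -0.0, 0.903]
wrist_force: [1.4, -0.4, 0.4]
finger_gap: 41.0
finger_force: 12.0
```

Emit:
jog_arm --plan '[0,0,0.02,0,0,0,0,0,0.05,0,0,0,0,-0.01,0.08,0,0,0,0.005,-0.04,0.11,0,0,0,0.011,-0.08,0.12,0,0,0,0.017,-0.12,0.12,0,0,0,0.023,-0.16,0.12,0,0,0,0.029,-0.2,0.12,0,0,0,0.034,-0.24,0.12,0,0,0,0.04,-0.28,0.12,0,0,0,0.046,-0.32,0.12,0,0,0,0.052,-0.36,0.12,0,0,0,0.058,-0.4,0.12,0,0,0,0.062,-0.43,0.115,0,0,0,0.0645,-0.4497,0.105,0,0,0,0.0645,-0.4497,0.095,0,0,0,0.0645,-0.4497,0.085,0,0,0,0.0645,-0.4497,0.077,0,0,0,0.0645,-0.4497,0.077,0,0,0,0.0645,-0.4497,0.077,0,0,0]'

```text
clock: 15.4
eef_pos: [545.7, -163.6, 105.3]
eef_rot: [3.141, -0.0, 0.904]
wrist_force: [-0.0, 0.3, -0.6]
finger_gap: 41.4
finger_force: 12.0
```

```bash
python3 - <<'E'
from h import *
p,d,c=grab('wrist');s,ds,cs=grab('scene')
st=manip.read_state();print(st['clock'],st['eef_pos'],st['eef_rot'])
b=cv2.resize(s[170:270,180:290],(400,364),interpolation=cv2.INTER_CUBIC)
a=cv2.resize(p[150:330,190:370],(400,364),interpolation=cv2.INTER_CUBIC)
cv2.imwrite('pics/w4.png',cv2.cvtColor(np.hstack([a,b]),cv2.COLOR_RGB2BGR))
# project expected circles: cap top at TCP+26, nest rim at z=70
def proj(X):
    q=rot(c).T@(np.array(X)-c['origin']);return (c['fx']*q[0]/q[2]+c['cx'],c['fy']*q[1]/q[2]+c['cy'])
t=st['eef_pos']
for z in(t[2]+26,70):
    w=[proj((t[0]+21*np.cos(a),t[1]+21*np.sin(a),z)) for a in np.linspace(0,6.28,60)]
    w=np.array(w);print(z,proj((t[0],t[1],z)),w.min(0),w.max(0), 'crop',((np.vstack([w.min(0),w.max(0)])-[190,150])*[400/180,364/180]).round())
E
```

```text
15.5 [ 545.93680516 -164.02063687  105.65311015] [ 3.14068878e+00 -2.90052436e-04  9.03760124e-01]
131.65311015320984 (np.float64(279.4084850467508), np.float64(248.8740682749683)) [245.85379565 216.60828633] [312.96627065 279.46753608] crop [[124. 135.]
 [273. 262.]]
70 (np.float64(279.1875494481191), np.float64(220.88409997669712)) [253.79805576 196.04132164] [304.57906664 244.75423074] crop [[142.  93.]
 [255. 192.]]
```

View pics/w4.png

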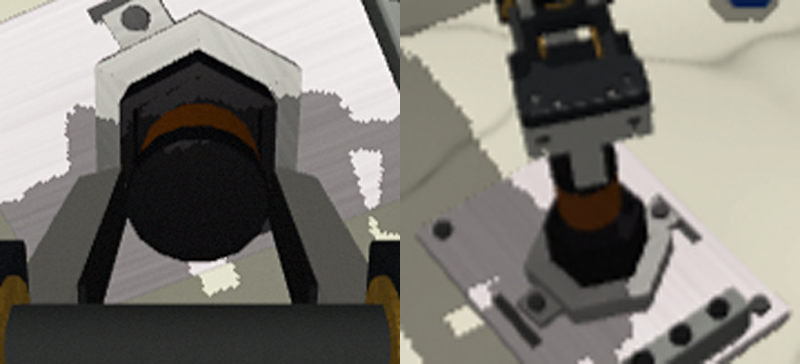

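The cap is at crop x 127–272, y 130–262, as expected for a jar centred in the grip. The jar is centred over the cup, so I lower it.

Emit:
jog_arm --plan '[0,0,-0.004,0,0,0,0,0,-0.008,0,0,0,0,0,-0.012,0,0,0,0,0,-0.016,0,0,0,0,0,-0.019,0,0,0,0,0,-0.021,0,0,0,0,0,-0.023,0,0,0,0,0,-0.0235,0,0,0,0,0,-0.0235,0,0,0]'

```text
clock: 16.4
eef_pos: [545.6, -164.3, 81.5]
eef_rot: [-3.142, -0.0, 0.903]
wrist_force: [-0.2, 0.8, -0.4]
finger_gap: 41.1
finger_force: 12.0
```

Emit:
jog_arm --plan '[0,0,-0.0006,0,0,0,0,0,-0.001,0,0,0,0,0,-0.0014,0,0,0,0,0,-0.0014,0,0,0]'

```text
clock: 16.8
eef_pos: [545.6, -164.3, 80.1]
eef_rot: [-3.142, 0.0, 0.903]
wrist_force: [-0.2, -0.8, -1.7]
finger_gap: 41.1
finger_force: 12.0
```

Emit:
jog_arm --plan '[0,0,-0.0004,0,0,0,0,0,-0.0008,0,0,0,0,0,-0.0008,0,0,0]'

```text
clock: 17.1
eef_pos: [545.8, -164.4, 79.8]
eef_rot: [3.141, -0.0, 0.903]
wrist_force: [-0.8, 0.8, 4.1]
finger_gap: 41.2
finger_force: 12.0
```

It touched the cup floor with about 4 N. I'll release and retreat.

Emit:
jog_arm --plan '[0,0,0.0004,0,0,0,0,0,0.0004,0,0,0,0,0,0.0004,0,0,0,0,0,0.0004,0,0,0,0,0,0.0004,0,0,0,0,0,0.0004,0,0,0,0,0,0.0004,0,0,0,0,0,0.0004,0,0,0,0,0,0.01,0,0,0,0,0,0.03,0,0,0,0,0,0.06,0,0,0,0,0,0.09,0,0,0,0,0,0.12,0,0,0,0,0,0.15,0,0,0,-0.02,0.02,0.17,0,0,0,-0.04,0.05,0.17,0,0,0,-0.06,0.08,0.17,0,0,0,-0.07,0.1,0.17,0,0,0,-0.07,0.1,0.17,0,0,0]' --claw 0.085

```text
clock: 19.0
eef_pos: [474.9, -62.7, 250.7]
eef_rot: [3.14, -0.001, 0.905]
wrist_force: [0.4, -1.1, -1.2]
finger_gap: 84.9
finger_force: 0.0
```

```bash
python3 - <<'E'
from h import *
s,ds,cs=grab('scene');t,dt,ct=grab('top')
b=cv2.resize(s[160:270,180:290],(400,400),interpolation=cv2.INTER_CUBIC)
a=cv2.resize(t[190:290,305:405],(400,400),interpolation=cv2.INTER_CUBIC)
cv2.imwrite('pics/w5.png',cv2.cvtColor(np.hstack([a,b]),cv2.COLOR_RGB2BGR))
E
```

```text
(no output)
```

View pics/w5.png

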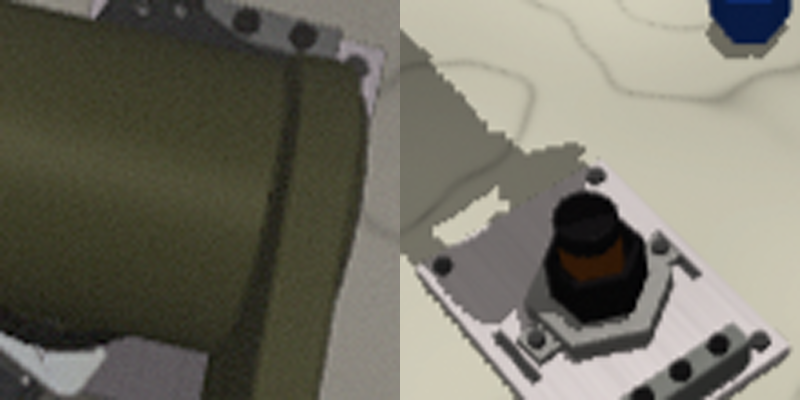

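The scene pane shows the jar upright in the nest, with its cap at about (586,222), and the nest flat on the block. The gripper is clear, so I'm handing in.

```bash
python3 -c "
from cell import manip
print(manip.sign_off())"
```

```text
the job is handed in; nothing more can be done
None
```

The nest went fully home in the pocket, the jar is standing upright in its cup and released, and I handed the job in at about 19 s; the highest contact force read was about 5 N, and the judge's verdict was not shown.

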